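# Eject the card tray and catch it

### The job

Press the wide eject key on top of the card encoder all the way down with one fingertip, and stop the card tray with the other finger as its spring pushes it out of the front, so that it comes out about 1 to 4 cm and does not slide out of the encoder. Only touch: do not pinch or lift the tray, and leave the things around it where they are. Finish while holding: one finger still pressing the key down, the other still in the tray's way, and the tray at rest against it, partly out.

Things in the scene. Friction and masses are not known exactly. Their poses are not given: they have to be found in the camera images.
- encoder: White card encoder, fixed, 106 (x) x 118 (y) x 46 mm. Origin: centre of its underside, on the desk mat (3 mm thick, so z = 3 mm); x to its back, z up; the tray comes out along -x. Front to back: the tray's upright front plate (x = -55 to -51 mm), a low open well (floor 25 mm high, cheeks 30 mm high at y = +-51 to 59 mm) with the eject key, then a hood 46 mm high (x = 0 to 55 mm).
- eject_key (a joint): Eject key, a black plate 32 (x) x 50 mm (y) in the well, centred at x = -26 mm, y = 0 of the encoder. 0 = up, 0.008 m = fully down on a hard stop; starts 0 to 1.5 mm down. About 2 to 5 N press it; it has no return spring and stays where left. The tray is released at about 5.5 mm.
- eject_key_top (a point): Centre of the key's top face: 36 mm above the mat with the key up, 28 mm fully down. Two level fingertips can stand astride the tray's front plate: one on the key, the other in front of the plate, where the tray will run against it.
- card_tray: Grey loose card tray, about 80 g, with a white card fixed on it: a flat plate inside the encoder and an upright front plate 4 mm thick, 100 mm wide, from 5 to 38 mm above the mat (10 mm above the fully pressed key). Origin and axes are the encoder's while it is home. Released, a spring of about 2 N pushes it along the encoder's -x at 5 to 10 cm/s; unstopped it slides on and out of the encoder.
- tray_front (a point): Centre of the front face of the tray's front plate, 21.5 mm above the mat; x = -55 mm in the encoder's frame when the tray is home, less as it comes out.
- stapler: Bystander: dark desk stapler, 148x36x52 mm, loose beside the encoder; to be left alone. Origin: centre of its underside.
- eraser: Bystander: small eraser in a sleeve, 23x46x13 mm, loose beside the encoder; to be left alone. Origin: centre of its underside.
- usb_stick: Bystander: small USB stick, 18x52x9 mm, loose beside the encoder; to be left alone. Origin: centre of its underside.
- sticky_pink: Bystander: square pad of sticky notes, 69x69x13 mm, loose beside the encoder; to be left alone. Origin: centre of its underside.
- bulldog_clip: Bystander: bulldog clip, 42x40x23 mm, loose beside the encoder; to be left alone. Origin: centre of its underside.
Not all that is in view belongs to the job. What is shaped like the encoder but purple is not meant.

How it is judged:
By the outcome, as a careful person would: the job done as asked, in the order asked, and still so for the second after the job is handed in, while the arm keeps its last pose, push and grip.
It also fails if it takes over 32 s, if anything falls off the work surface, if the arm or the gripper's body presses on something with over 40 N, if the wrist force passes 120 N, or if a joint passes its speed limit or range.

### The arm

A 6-joint arm with a two-finger parallel gripper is mounted at the origin on a cart in front of the work surface, level with it; the furniture and walls round the work are solid. World frame = base frame: x ahead of the robot, y to its left, z up, the work surface at z = 0. Lengths are in m, angles in rad, forces in N, time in s.
With the tool pointing down it reaches from about 0.375 to 0.9 m from the base axis. Payload 3.1 kg.
Tool frame: the origin (TCP) lies on the centre line of the jaws, within the pads' length; the fingertips stand 25 mm ahead of it and the grasp point (between the pads) lies 6 mm ahead of it; z points along the fingers, y is the line along which they close (so a half turn about z gives the same grasp; the last joint's range is limited). The gripper opens to 87 mm and grips with 3 to 60 N. Pads are 19 mm wide; open, the fingers measure 117 mm over their backs; the gripper's body (75 mm by 190 mm) begins 51 mm behind the grasp point.
Start: joints at [-1.3, 0.527, 1.433, -0, 1.181, -0.178], TCP at [0.271, -0.563, 0.248] pointing down, gripper open.
Joint ranges: [-3.08, 3.08], [-0.75, 2.2], [0.22, 2.44], [-1.43, 4.57], [0, 2.65], [-2.85, 2.85]. Speed limits (rad/s): [2.79, 2.79, 3.14, 3.14, 3.14, 3.14].

### API

Orientations are given as [roll, pitch, yaw] about the fixed x, y, z axes, in that order (R = Rz(yaw) Ry(pitch) Rx(roll)).
In Python, from cell import * gives the robot as it stands. The module is installed in compiled form; this text tells all that it offers.
- The arm moves only by the tool drive_tool, never from a script. Its argument "increments" is a list of rows, each a list of 7 numbers: the opening, from -1 (shut) to 1 (fully open), then the shift along the tool's x, y, z normalised to -1 to 1, where 1 is 30 mm, then the turn, a rotation vector about the tool's x, y, z normalised to -1 to 1, where 1 is 0.12 rad. In form: [[fingers, tx, ty, tz, ax, ay, az], ...]. A call has exactly 5 rows; each row shifts and turns the commanded pose from where the row before left it, along the tool's axes as they then stand; what a row does not reach is not made up. A row lasts 1/12 s, in which the tool goes at most 41.7 mm and 7.16 degrees, less where a joint would pass 70% of its speed; a pose out of reach is approached as far as the arm can. A call with a number of a shift or a turn outside -1 to 1 is refused whole. A call with a gripper value outside its range is refused whole. The fingers move at their own pace and stop on an object; the grip force is fixed at half the most. Time passes only in rows, so rows that do not move let the fingers close, or fill a call up. It gives the time, the measured TCP pose, the force, the opening and the grip force at its end, in the units of the state.
- get_state(): the state, without advancing time (a new reading comes with each control period).
- grab_frame(name): name is "scene" or "side" or "wrist"; returns the picture (400x640x3 uint8, red, green, blue); there is no depth.
- get_calibration(name): a dict with "K" (3x3 intrinsics, pixels), "k1" (the pictures are not rectified: a ray, as slopes to the right and down, at radius r is drawn at 1 + k1 r^2 times it, then the intrinsics apply), "rvec" (rotation vector, rad) and "tvec" (3), from world to camera coordinates, as OpenCV has them; the wrist camera has in their place "T_tool_cam" (4x4, takes a point from camera to tool coordinates, whose origin is the TCP and whose axes are the flange's). Camera axes: x right, y down, z forward; pixel columns grow to the right and rows downward; lengths in m; the calibration is good to about 2 mm. A picture is of the moment at which its call begins: read the wrist's pose just before it. get_calibration takes no time and is no camera call.
- finish_job(): hands the job in; it is judged then, once.
The state is a dict: "time_s": time; "qpos": joint angles; "qvel": joint speeds; "tau": joint torques, N m; "position": TCP position; "orientation": TCP orientation; "force": force on the tool from outside, world axes, zero at the start; "wrist_torque": the same for the moment, N m; "finger_gap": finger opening in m; "grip_force": force on a finger pad.
Only numpy, scipy, OpenCV 4.12 (cv2) and the standard library are available. Lean on these libraries where they do the work, as an engineer would, in place of code of your own. Each camera call takes 0.05 s, during which the arm holds its last target. There are 200 camera calls.

## Working session

There is one attempt and no reset: what is moved stays moved. The work goes in short steps, Python scripts to look and compute and a tool call to move; the robot and the scene stay as the last step left them, time stands still between calls to the robot, and variables do not carry over. Pictures are saved under pics/ and viewed, at most 10 in all, crops included, and the job is handed in when it is done.

Besides the shell and the picture viewer there is one more tool, called after "Call:" in YAML: its name, and indented under it one key for each argument. drive_tool: Moves the arm, as the interface text tells. Its arguments: {"type":"object","properties":{"increments":{"type":"array","items":{"type":"array","items":{"type":"number","minimum":-1,"maximum":1}}}},"required":["increments"]}

```bash
mkdir -p pics; python3 - <<'E'
from cell import *
import cv2,numpy as np
s=get_state();print(s)
for n in("scene","side"):
    f=grab_frame(n);cv2.imwrite(f"pics/{n}0.png",f[:,:,::-1]);print(n,get_calibration(n))
print(get_calibration("wrist"))
E
```

```text
{'time_s': 0.0, 'qpos': array([-1.30049891e+00,  5.28456594e-01,  1.43391112e+00,  1.57457390e-05,
        1.18135507e+00, -1.78478574e-01]), 'qvel': array([-1.38348702e-04, -7.73876678e-05, -1.43527200e-04, -1.38618045e-03,
       -1.06444553e-03, -1.49284060e-04]), 'tau': array([ 7.97986104e-04, -4.40042818e+01, -1.76588792e+01,  6.33742777e-02,
        5.83713397e-02, -1.57520244e-04]), 'position': array([ 0.27102424, -0.56243266,  0.24657463]), 'orientation': array([-3.13949895e+00, -3.92488884e-04,  4.48769583e-01]), 'force': array([ 0.02778053, -0.04320986,  0.03019845]), 'wrist_torque': array([-0.02862863,  0.01041877,  0.00341141]), 'grip_force': 0.0, 'finger_gap': 0.08728453998825936}
scene {'K': array([[517.52727838,   0.        , 324.18275577],
       [  0.        , 517.52727838, 190.35005046],
       [  0.        ,   0.        ,   1.        ]]), 'k1': -0.11065582863809922, 'rvec': array([ 1.87836461, -0.65824101,  0.47636578]), 'tvec': array([-0.48399729,  0.14076025,  1.03188684])}
side {'K': array([[438.81462469,   0.        , 317.36880956],
       [  0.        , 438.81462469, 197.2733937 ],
       [  0.        ,   0.        ,   1.        ]]), 'k1': 0.04152060482108402, 'rvec': array([ 2.19720387, -0.00854487,  0.01093456]), 'tvec': array([-0.5203067 , -0.04314456,  1.10697409])}
{'K': array([[310.11909729,   0.        , 314.52205223],
       [  0.        , 310.11909729, 200.88525884],
       [  0.        ,   0.        ,   1.        ]]), 'k1': -0.02659722575507046, 'T_tool_cam': array([[-3.76164021e-04, -9.52187684e-01, -3.05513458e-01,
         8.52173307e-02],
       [ 9.99999821e-01, -5.00076292e-04,  3.27326112e-04,
         2.09279400e-04],
       [-4.64455930e-04, -3.05513281e-01,  9.52187702e-01,
        -1.37259726e-01],
       [ 0.00000000e+00,  0.00000000e+00,  0.00000000e+00,
         1.00000000e+00]])}
```

View pics/scene0.png

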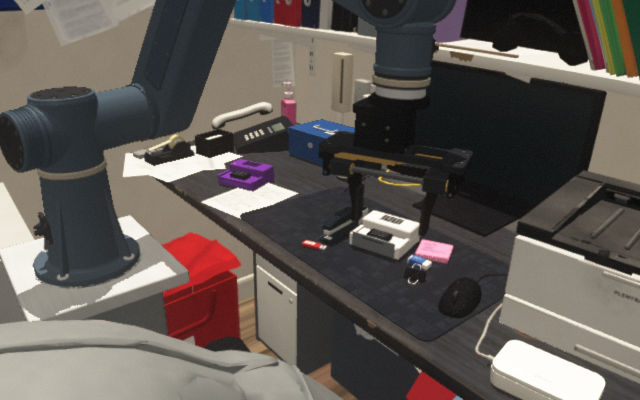

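View pics/side0.png

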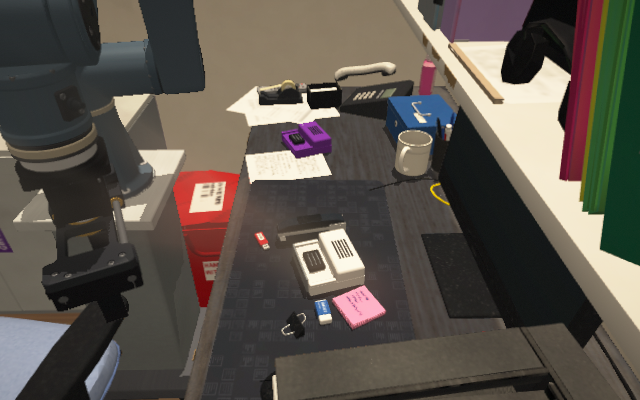

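The scene view shows the white encoder at about (385,234); the side view shows it at (328,260), with its key at (314,261) and its hood at (342,252). There are two other candidates: the purple look-alike (scene (245,175), side (305,138)) has the wrong colour, and the white box at scene (545,375) has no key or hood. I'll confirm the white encoder in one enlarged crop.

```bash
python3 - <<'E'
import cv2
a=cv2.imread("pics/side0.png")[205:345,240:400]
cv2.imwrite("pics/crop1.png",cv2.resize(a,None,fx=5,fy=4.2857 and 5,interpolation=cv2.INTER_CUBIC)[:600])
E
```

```text
(no output)
```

View pics/crop1.png

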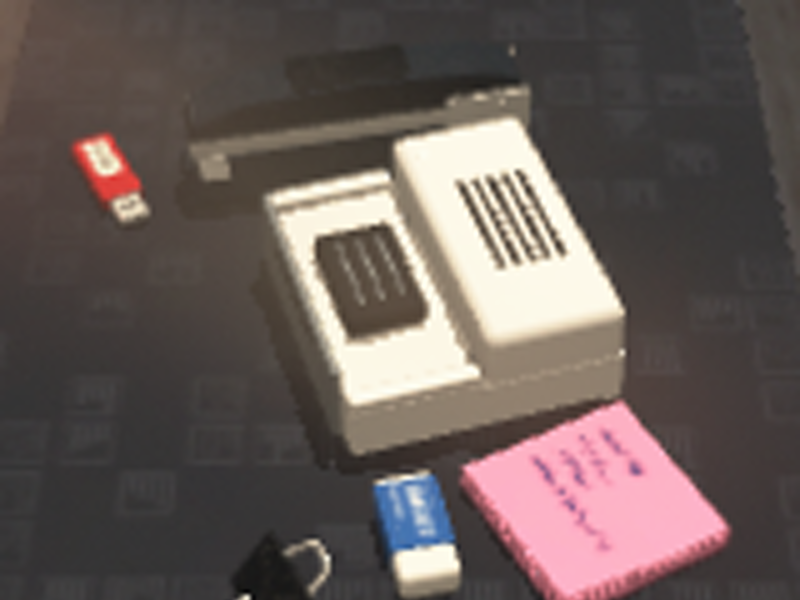

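The crop confirms it: white body, black key in the well at crop (370,280), vented hood at the back, and the front plate on the left edge from (265,200) to (345,400). I'll fit its pose from corner rays.

```bash
cat >h.py <<'E'
from cell import *
import cv2,numpy as np
from scipy.spatial.transform import Rotation as Ro
def pose_cam(name,st=None):
    c=get_calibration(name)
    if name=="wrist":
        T=np.eye(4);T[:3,:3]=Ro.from_euler('xyz',st['orientation']).as_matrix();T[:3,3]=st['position'];T=T@c["T_tool_cam"]
        return c,T[:3,:3],T[:3,3]
    R=cv2.Rodrigues(c["rvec"])[0];return c,R.T,-R.T@c["tvec"]
def cast(name,px,z,st=None):
    c,R,o=pose_cam(name,st);z=np.broadcast_to(z,len(px))
    u=cv2.undistortPoints(np.array(px,float).reshape(-1,1,2),c["K"],np.array([c["k1"],0,0,0.]))[:,0]
    d=np.c_[u,np.ones(len(u))]@R.T
    return o+d*((z-o[2])/d[:,2])[:,None]
def fit(model,pts):
    m=np.array(model)[:,:2]/1000;p=np.array(pts)[:,:2]
    a=m-m.mean(0);b=p-p.mean(0)
    th=np.arctan2((a[:,0]*b[:,1]-a[:,1]*b[:,0]).sum(),(a*b).sum())
    R=np.array([[np.cos(th),-np.sin(th)],[np.sin(th),np.cos(th)]]);t=p.mean(0)-R@m.mean(0)
    return th,t,R,((m@R.T+t-p)*1000).round(1)
E
python3 - <<'E'
from h import *
M=[(-42,25,35.3),(-10,25,35.3),(-10,-25,35.3),(-42,-25,35.3),(0,59,46),(55,59,46),(55,-59,46),(0,-59,46),(-55,50,38),(-55,-50,38)]
px=np.array([(315,235),(387,222),(428,322),(350,338),(393,138),(522,116),(627,311),(487,347),(265,202),(345,402)])/5+[240,205]
p=cast("side",px,[m[2]/1000+.003 for m in M])
th,t,R,e=fit(M,p);print(th,t,e.tolist())
for m in[(-26,0),(-55,0),(-72,0)]:print(R@np.array(m)/1000+t)
# scene key blob check
g=cv2.imread("pics/scene0.png")[205:265,345:425]
print(cast("scene",[(374,236)],.038))
s=get_state();print(s['position'])
E
```

```text
0.3072971615449667 [ 0.53586615 -0.3224834 ] [[-1.2, -4.2], [1.6, -1.7], [2.3, 4.3], [0.3, 2.5], [-1.9, -3.5], [-1.5, -0.2], [2.9, -3.1], [1.9, -2.1], [-1.6, -0.2], [-2.9, 8.1]]
[ 0.51108413 -0.33034798]
[ 0.48344265 -0.33912   ]
[ 0.46723902 -0.34426222]
[[ 0.49288061 -0.32594445  0.038     ]]
[ 0.27105362 -0.56247898  0.24666596]
```

Call:
drive_tool:
  increments:
    - [1,0.96,-0.36,0,0,0,0]
    - [1,0.96,-0.36,0,0,0,0]
    - [1,0.96,-0.36,0,0,0,0]
    - [1,0.96,-0.36,0,0,0,0]
    - [1,0.96,-0.36,0,0,0,0]

```text
time_s: 0.52
position: [0.3781, -0.4506, 0.2471]
orientation: [-3.14, 0.0, 0.448]
force: [0.9, 0.4, -0.1]
finger_gap: 0.087
grip_force: 0.0
```

Call:
drive_tool:
  increments:
    - [1,0.96,-0.36,0,0,0,0]
    - [1,0.96,-0.36,0,0,0,0]
    - [1,0.96,-0.36,0,0,0,0]
    - [1,0.96,-0.36,0,0,0,0]
    - [1,0.96,-0.36,0,0,0,0]

```text
time_s: 0.93
position: [0.4845, -0.3393, 0.2471]
orientation: [-3.141, 0.0, 0.449]
force: [0.6, -0.8, -0.5]
finger_gap: 0.0866
grip_force: 0.0
```

Call:
drive_tool:
  increments:
    - [1,0,0,0,0,0,-1]
    - [1,0,0,0,0,0,-1]
    - [1,0,0,0,0,0,-1]
    - [1,0,0,0,0,0,-1]
    - [1,0,0,0,0,0,-1]

```text
time_s: 1.35
position: [0.4837, -0.3403, 0.247]
orientation: [-3.14, -0.0, 1.055]
force: [-0.6, -0.0, 0.4]
finger_gap: 0.087
grip_force: 0.0
```

Call:
drive_tool:
  increments:
    - [0,0,0,0.4,0,0,-1]
    - [0,0,0,0.4,0,0,-1]
    - [0,0,0,0.4,0,0,-1]
    - [0,0,0,0.4,0,0,-1]
    - [0,0,0,0.4,0,0,-1]

```text
time_s: 1.77
position: [0.4836, -0.3405, 0.1866]
orientation: [-3.141, -0.001, 1.655]
force: [0.3, 0.1, 0.3]
finger_gap: 0.0613
grip_force: 0.0
```

Call:
drive_tool:
  increments:
    - [0,0,0,0,0,0,-1]
    - [0,0,0,0,0,0,-1]
    - [0,0,0,0,0,0,0]
    - [0,0,0,0,0,0,0]
    - [0,0,0,0,0,0,0]

```text
time_s: 2.18
position: [0.4838, -0.3408, 0.1875]
orientation: [-3.142, -0.0, 1.886]
force: [-0.0, 0.6, 0.9]
finger_gap: 0.0436
grip_force: 0.0
```

```bash
python3 - <<'E'
from h import *
import pickle
s=get_state();f=grab_frame("wrist");pickle.dump(s,open("s1.pkl","wb"))
cv2.imwrite("pics/w1.png",f[:,:,::-1]);print(s['position'],s['orientation'],s['finger_gap'],s['time_s'])
E
```

```text
[ 0.48381416 -0.34078499  0.18750028] [-3.14157061e+00 -1.13328869e-04  1.88627170e+00] 0.043640582867913204 2.1833
```

View pics/w1.png

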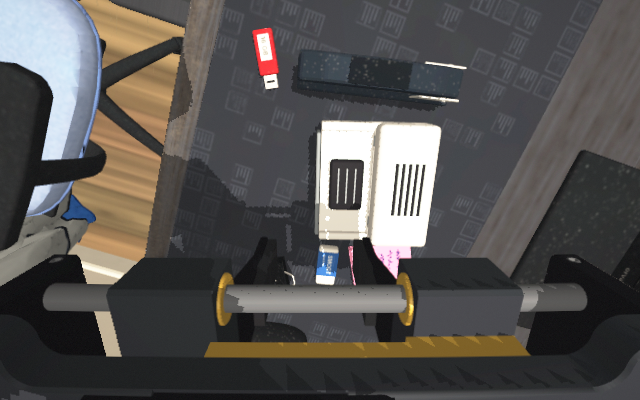

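The wrist view shows the encoder at (378,183): key blob at (346,184), front edge at x≈318, hood on the right. It is nearly aligned with the tool. Next I'll measure it precisely.

```bash
python3 - <<'E'
from h import *
import pickle
s=pickle.load(open("s1.pkl","rb"));g=cv2.imread("pics/w1.png",0)
roi=np.zeros_like(g);roi[115:250,305:450]=1
def big(m,near):
    cs=cv2.findContours(m.astype(np.uint8),cv2.RETR_LIST,cv2.CHAIN_APPROX_NONE)[0]
    cs=[c for c in cs if cv2.pointPolygonTest(c,near,False)>=0 and cv2.contourArea(c)>300]
    return min(cs,key=cv2.contourArea)
k=big((g<110)&(roi>0)&(np.indices(g.shape)[0]>140),(346.,184.))
r=cv2.minAreaRect(k);b=cv2.boxPoints(r);print("key",r)
P=cast("wrist",b,.0385,s)
c=P.mean(0);print("key c",c,"edges",[(np.linalg.norm(P[i]-P[(i+1)%4])*1000).round(1) for i in range(4)])
e=max([P[1]-P[0],P[2]-P[1]],key=np.linalg.norm);print("yaw of long edge",np.arctan2(e[1],e[0]))
# front top edge of plate: first bright col per row
rows=range(135,232,4);px=[(312+np.argmax(g[r_,312:345]>130),r_) for r_ in rows];print(px[::4])
F=cast("wrist",px,.041,s);l=cv2.fitLine(F[:,:2].astype(np.float32),cv2.DIST_HUBER,0,.01,.01).ravel();print("front dir",np.arctan2(l[1],l[0]),l[2:])
# hood top right edge
px=[(380+70-1-np.argmax(g[r_,380:450][::-1]>130),r_) for r_ in range(140,235,5)];print(px[::4])
B=cast("wrist",px,.049,s);l2=cv2.fitLine(B[:,:2].astype(np.float32),cv2.DIST_HUBER,0,.01,.01).ravel();print("back dir",np.arctan2(l2[1],l2[0]),l2[2:])
th=np.arctan2(l[1],l[0])%np.pi-np.pi/2;n=np.array([np.cos(th),np.sin(th)])
print("th",th,"key-front along x (29)",(c[:2]-l[2:])@n*1000,"back-key(81)",(l2[2:]-c[:2])@n*1000)
E
```

```text
key ((345.61956787109375, 184.3690643310547), (33.238407135009766, 50.084651947021484), 2.6025619506835938)
key c [ 0.51008219 -0.32342078  0.0385    ] edges [np.float64(49.2), np.float64(31.0), np.float64(49.4), np.float64(32.6)]
yaw of long edge 1.8560101584935331
[(np.int64(317), 135), (np.int64(317), 151), (np.int64(316), 167), (np.int64(316), 183), (np.int64(316), 199), (np.int64(319), 215), (np.int64(319), 231)]
front dir -1.213504 [ 0.48600847 -0.33667505]
[(np.int64(439), 140), (np.int64(436), 160), (np.int64(434), 180), (np.int64(431), 200), (np.int64(428), 220)]
back dir -1.2806102 [ 0.5868623  -0.30316103]
th 0.3572924 key-front along x (29) 27.188933872019604 back-key(81) 79.01688217336911
```

Call:
drive_tool:
  increments:
    - [0,0.31,0.07,0.4,0,0,0.22]
    - [0,0,0,0.8,0,0,0]
    - [0,0,0,0.8,0,0,0]
    - [0,0,0,0.7,0,0,0]
    - [0,0,0,0.5,0,0,0]

```text
time_s: 2.65
position: [0.4824, -0.3307, 0.09]
orientation: [-3.141, -0.002, 1.861]
force: [-0.1, -0.0, 0.8]
finger_gap: 0.0436
grip_force: 0.0
```

Call:
drive_tool:
  increments:
    - [0,0,0,0.2,0,0,0]
    - [0,0,0,0,0,0,0]
    - [0,0,0,0,0,0,0]
    - [0,0,0,0,0,0,0]
    - [0,0,0,0,0,0,0]

```text
time_s: 3.07
position: [0.4836, -0.3319, 0.0868]
orientation: [3.14, 0.002, 1.862]
force: [-0.4, 0.4, -0.0]
finger_gap: 0.0435
grip_force: 0.0
```

```bash
python3 - <<'E'
from h import *
s=get_state();f=grab_frame("wrist");g=grab_frame("side")
a=cv2.resize(f[100:400,180:480],(400,400));b=cv2.resize(g[200:320,240:360],(400,400),interpolation=2)
cv2.imwrite("pics/w2.png",np.hstack([a,b])[:,:,::-1]);print(s['position'],s['orientation'],s['finger_gap'],s['force'])
E
```

```text
[ 0.48356871 -0.33194267  0.08681704] [3.14038878e+00 2.26197411e-03 1.86218255e+00] 0.043464393365012004 [-0.38912652  0.36205396 -0.00955983]
```

View pics/w2.png

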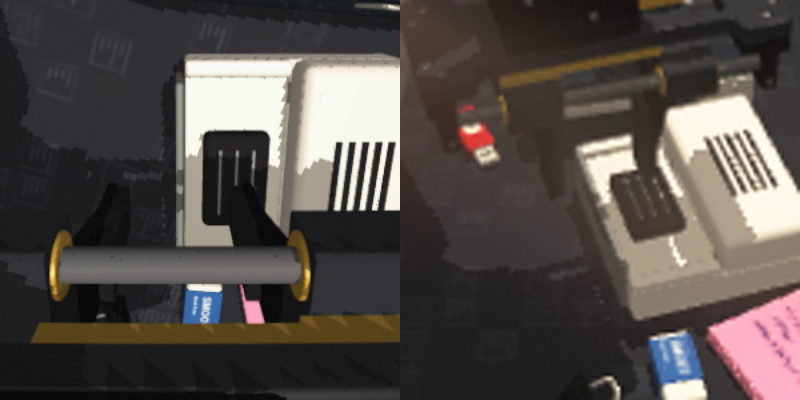

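The key finger is above the key (left pane (238,190), key 203–270). The outer finger is about 2 cm in front of the plate (left pane x≈115 against 183). Descending now.

Call:
drive_tool:
  increments:
    - [0,0,0,0.25,0,0,0]
    - [0,0,0,0.2,0,0,0]
    - [0,0,0,0.15,0,0,0]
    - [0,0,0,0.1,0,0,0]
    - [0,0,0,0,0,0,0]

```text
time_s: 3.58
position: [0.4825, -0.331, 0.0635]
orientation: [-3.141, -0.001, 1.862]
force: [-0.8, -0.1, 1.1]
finger_gap: 0.0434
grip_force: 0.0
```

Call:
drive_tool:
  increments:
    - [0,0,0,0.07,0,0,0]
    - [0,0,0,0.07,0,0,0]
    - [0,0,0,0.07,0,0,0]
    - [0,0,0,0.07,0,0,0]
    - [0,0,0,0,0,0,0]

```text
time_s: 4.0
position: [0.4828, -0.3312, 0.0564]
orientation: [-3.142, -0.0, 1.862]
force: [-1.2, 0.1, 3.2]
finger_gap: 0.0433
grip_force: 1.6
```

Call:
drive_tool:
  increments:
    - [0,0,0,0.04,0,0,0]
    - [0,0,0,0.03,0,0,0]
    - [0,0,0,0,0,0,0]
    - [0,0,0,0,0,0,0]
    - [0,0,0,0,0,0,0]

```text
time_s: 4.42
position: [0.4827, -0.3314, 0.0561]
orientation: [-3.142, 0.001, 1.863]
force: [-4.2, 2.1, 15.1]
finger_gap: 0.0436
grip_force: 8.4
```

Call:
drive_tool:
  increments:
    - [0,0,0,0,0,0,0]
    - [0,0,0,0,0,0,0]
    - [0,0,0,0,0,0,0]
    - [0,0,0,0,0,0,0]
    - [0,0,0,0,0,0,0]

```text
time_s: 4.83
position: [0.4827, -0.3314, 0.0561]
orientation: [3.142, 0.001, 1.863]
force: [-4.9, 2.2, 14.9]
finger_gap: 0.0436
grip_force: 8.4
```

```bash
python3 - <<'E'
from h import *
s=get_state();f=grab_frame("wrist");g=grab_frame("side")
a=cv2.resize(f[100:400,180:480],(400,400));b=cv2.resize(g[200:320,240:360],(400,400),interpolation=2)
cv2.imwrite("pics/w3.png",np.hstack([a,b])[:,:,::-1]);print(s['position'],s['orientation'],s['finger_gap'],s['force'],s['grip_force'])
E
```

```text
[ 0.48273952 -0.33137309  0.05608584] [3.14158643e+00 5.45241646e-04 1.86279565e+00] 0.04357503985351602 [-4.8654699   2.22606895 14.87472217] 8.387602251023054
```

View pics/w3.png

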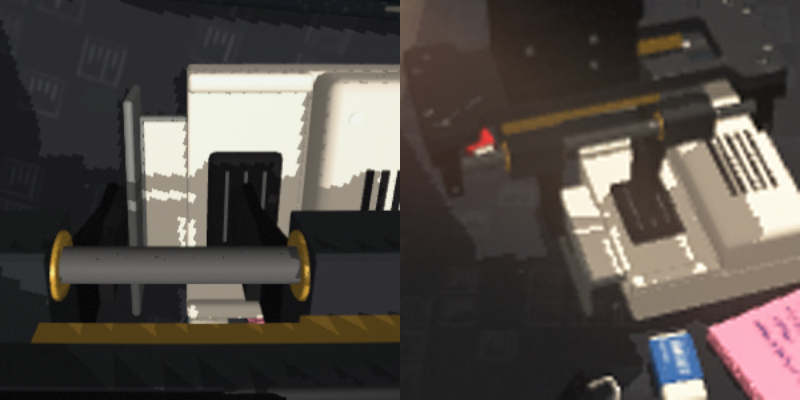

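The tray is about 2 cm out and resting against the outer finger (left pane, plate at x≈130). The key is on its hard stop at about 15 N, and the readings are steady.

```bash
python3 -c "
from cell import *
print(finish_job())"
```

```text
the job is handed in; nothing more can be done
None
```

I handed the job in with the eject key held fully down at about 15 N and the tray at rest against the other finger, about 2 cm out; I moved none of the bystanders, and the arm's clock was at about 5 s of the 32 s limit.

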